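Snap the retaining ring into its shaft groove

ROBOT

A 6-joint arm with a two-finger parallel gripper is mounted at the origin on a cart in front of the work surface, level with it; the furniture and walls round the work are solid. World frame = base frame: x ahead of the robot, y to its left, z up, the work surface at z = 0. Lengths are in m, angles in rad, forces in N, time in s.
With the tool pointing down it reaches from about 0.35 to 0.975 m from the base axis. Payload 4.9 kg.
Tool frame: the origin (TCP) lies at the very end of the fingers, on their centre line; the grasp point (between the pads) lies 19 mm behind it; z points along the fingers, y is the line along which they close (so a half turn about z gives the same grasp; the last joint's range is limited). The gripper opens to 85 mm and grips with 20 to 120 N. Pads are 22 mm wide; open, the fingers measure 114 mm over their backs; the gripper's body (76 mm by 85 mm) begins 54 mm behind the grasp point. The pads swing forward as they close: fully open they stand 13 mm farther back than shut.
Start: joints at [1.07, 0.053, 1.613, -0, 1.476, -0.119], TCP at [0.233, 0.58, 0.231] pointing down, gripper open.
Joint ranges: [-3.01, 3.01], [-1.01, 2.22], [0.06, 2.58], [-1.02, 4.17], [0.09, 2.62], [-3.14, 3.14]. Speed limits (rad/s): [2.57, 2.57, 3.14, 3.14, 3.14, 3.14].

INTERFACE

Orientations are given as a unit quaternion [x, y, z, w].
In Python, from bench import status, vision, workorder gives the robot as it stands.
- The arm moves only by the shell command python3 -m creep 'ROWS' [OPENING] [FORCE]. ROWS is JSON, one flat list of numbers, 4 for each row, row after row: the shift along the world's x, y, z in units of 30 mm (1.0 is 30 mm), then the turn about the world's z in units of 5 degrees (1.0 is 5 degrees). A call has 1 to 10 rows; each row is the pose to reach, as a shift and turn from the pose commanded when the call began; what a row does not reach only later rows make up. A row lasts 1/12 s, in which the tool goes at most 41.7 mm and 7.16 degrees, less where a joint would pass 70% of its speed; a pose out of reach is approached as far as the arm can. A call with a gripper value outside its range is refused whole. OPENING is the finger opening in mm, from 0 to 85.4, set as the call begins (- or left out, the last holds). The fingers move at their own pace and stop on an object; FORCE is the grip in N (left out, the last holds). Time passes only in rows, so rows that repeat a pose let the fingers close. It gives the time, the measured TCP pose, the force, the opening and the grip force at its end, in the units of the state.
- status.get_state(): the state, without advancing time (a new reading comes with each control period).
- vision.get_image(name): name is "side" or "top"; returns the picture (420x560x3 uint8, red, green, blue); there is no depth.
- vision.camera_info(name): a dict with "mtx" (3x3 intrinsics, pixels), "rvec" (rotation vector, rad) and "tvec" (3), from world to camera coordinates, as OpenCV has them. Camera axes: x right, y down, z forward; pixel columns grow to the right and rows downward; lengths in m; the calibration is good to about 2 mm. A picture is of the moment at which its call begins. camera_info takes no time and is no camera call.
- workorder.sign_off(): hands the job in; it is judged then, once.
The state is a dict: "clock": time; "joints": joint angles; "joint_vel": joint speeds; "tau": joint torques, N m; "eef_pos": TCP position; "ee_rot": TCP orientation; "wrist_force": force on the tool from outside, world axes, zero at the start; "wrist_torque": the same for the moment, N m; "width": finger opening in m; "gripper_force": force on a finger pad.
Only numpy, scipy, OpenCV 4.12 (cv2) and the standard library are available. Lean on these libraries where they do the work, as an engineer would, in place of code of your own. Each camera call takes 0.05 s, during which the arm holds its last target. There are 200 camera calls.

TASK

Fit the wire retaining ring to the stub shaft that stands up from the grey bearing housing. Squeeze its two upright eyes fully together so that the ring spreads and pick it up, slip the spread ring over the shaft end and push it down against the springy brass sleeve until you feel the sleeve bottom, then let go so that the ring snaps into the groove and is left there holding the sleeve down. Push no harder than it takes to feel the bottom (25 N at the very most would mar the parts), and leave the tape, marker, side cutter and dish where they lie.

Things in the scene. Friction and masses are not known exactly. Their poses are not given: they have to be found in the camera images.
- snap_ring: loose retaining ring of bare 4 mm steel wire, about 40 mm across, 40 g, lying flat; origin under the centre of the contracted ring; z up, x from its eyes to the coil (8 mm across, 24 mm behind the origin). Its two ends cross at the front (-x) and turn up into two upright eyes. As they cross, squeezing the eyes together along y spreads the ring; a stop prevents over-spreading
- ring_eyes (a point): midway between the two eyes, half-way up: 26 mm to -x of the ring's origin, 27.5 mm up. Each eye is an upright tab with a dark hole, 18 mm wide along x, 3 mm thick, from 16.5 to 38.5 mm above the underside. Outer faces about 50 mm apart relaxed, 18 mm and parallel (facing +y and -y) fully squeezed. 3 N starts the squeeze, 8 N completes it; carry and push with a grip of 30 to 40 N
- ring_mouth (a point): centre of the ring's opening when it is FULLY SPREAD, 2 mm above its underside: 20.7 mm from ring_eyes towards the coil and 25.5 mm lower. Fixed to the ring's coil, axes as the ring's. Bring this point over the shaft's axis; the spread opening clears the shaft by about 1.7 mm all round
- ring_seat (a point): centre of the ring when it is contracted, 2 mm above its underside, fixed to the ring's coil, 5.3 mm from ring_mouth towards the coil. In the groove this point lies on the shaft's axis. Axes as the ring's
- ring_jaw (a joint): how far the ring is spread, rad per arm: 0 relaxed, about 0.035 contracted in the shaft's groove, about 0.2 clamped on the full shaft diameter (not in the groove), 0.32 to 0.335 fully spread at its stop. A spring closes it
- housing: grey bearing housing, bolted down, with shaft and sleeve; origin under its centre on the worktop, z up; foot 96 x 84 x 10 mm, round body 64 to 76 mm across and 45 mm high. Out of its top stands a steel stub shaft 30 mm in diameter, with a groove (25 mm in diameter, 7 mm high), above that 4 mm of full diameter, then a 5 mm taper to the tip, 21 mm across
- housing_top (a point): centre of the flat top face of the housing, 45 mm above the worktop, on the shaft's axis (z, up). Axes as the housing's
- groove_nominal (a point): point on the shaft's axis 14 mm above the housing's top, where the lower edge of the groove should be (fixed to the housing). The shaft with its sleeve stands up to 8 mm higher or lower than this, differently every time, and that is not measured: find the groove by feel. The tip is 16 mm above the groove's true lower edge
- sleeve_nominal (a point): nominal centre of the top of the brass sleeve at rest (fixed to the housing; true height again +-8 mm), 8 mm above the groove's lower edge. The sleeve, 43 mm across, hides the groove; it is sprung upwards (2 N at first, 6 N at the end) and bottoms hard after 7.7 mm. A spread ring pushed down on it until it bottoms is level with the groove; let go there, it snaps in; higher up it does not
- boom_end (a point): middle of the underside of the free end of the white microscope boom that hangs over the worktop: a block 100 mm along y and about 60 mm along x, with two thin tubes from it to the left (+y, level, 196 and 275 mm up). Keep the gripper clear of it: carry the ring along in front of it
- marker: marker pen 132 mm long, 13 mm thick, lying; origin under its centre. Leave it
- side_cutter: small pliers with red grips, 125 x 37 x 10 mm, lying; origin under its centre. Leave it
- tape_roll: roll of tape 66 mm across, 13 mm high; origin under its centre. Leave it
- parts_dish: round metal dish 67 mm across, 16 mm high, with small parts; origin under its centre. Leave it

How it is judged:
By the outcome, as a careful person would: the job done as asked, in the order asked, and still so for the second after the job is handed in, with the robot touching nothing.
It also fails if it takes over 51 s, if anything falls off the work surface, if the arm or the gripper's body presses on something with over 40 N, if the wrist force passes 120 N, or if a joint passes its speed limit or range.

## Working session

There is one attempt and no reset: what is moved stays moved. The work goes in short steps, Python scripts to look and compute and a shell command to move; the robot and the scene stay as the last step left them, time stands still between calls to the robot, and variables do not carry over. Pictures are saved under pics/ and viewed, at most 14 in all, crops included, and the job is handed in when it is done.

```bash
mkdir -p pics; ls
python3 - <<'E'
from bench import status, vision
import cv2
print(status.get_state())
for n in("side","top"):
    print(vision.camera_info(n)); cv2.imwrite(f"pics/{n}0.png",vision.get_image(n)[:,:,::-1])
E
```

```text
pics
{'clock': 0.0, 'joints': array([ 1.06999631e+00,  5.33315909e-02,  1.61431313e+00, -1.93542527e-05,
        1.47601216e+00, -1.18999080e-01]), 'joint_vel': array([ 0.00022126, -0.00086329, -0.00048171,  0.0011892 ,  0.00160013,
       -0.00043802]), 'tau': array([ 2.00478303e-04, -3.93701041e+01, -3.70169771e+01, -8.04427441e-05,
        7.37283641e-03, -4.66688405e-06]), 'eef_pos': array([0.23256721, 0.57943422, 0.23006726]), 'ee_rot': array([ 1.89742070e-01,  9.81833429e-01, -9.85889645e-04, -3.05583822e-04]), 'wrist_force': array([-0.01145838, -0.59299571,  0.09016347]), 'wrist_torque': array([-0.03438718,  0.01662984,  0.01798631]), 'gripper_force': 0.0, 'width': 0.08548771919772336}
{'mtx': array([[534.18820932,   0.        , 277.05279035],
       [  0.        , 534.18820932, 217.50958237],
       [  0.        ,   0.        ,   1.        ]]), 'rvec': array([ 0.19590255, -2.59229143,  1.66351203]), 'tvec': array([0.49007725, 0.16932771, 1.11510483])}
{'mtx': array([[452.63852472,   0.        , 275.29712852],
       [  0.        , 452.63852472, 205.66297973],
       [  0.        ,   0.        ,   1.        ]]), 'rvec': array([ 2.17041847, -2.1254951 ,  0.16279363]), 'tvec': array([-0.06586   ,  0.52664902,  0.9796372 ])}
```

View pics/side0.png

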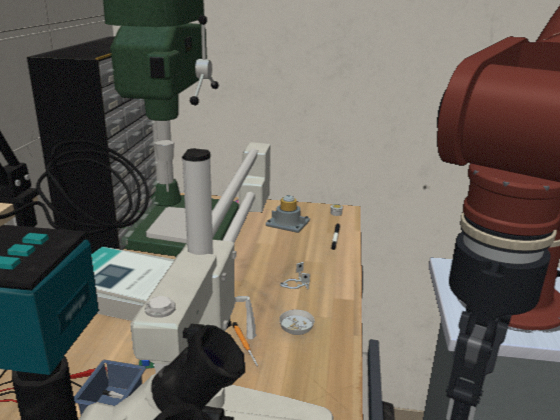

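View pics/top0.png

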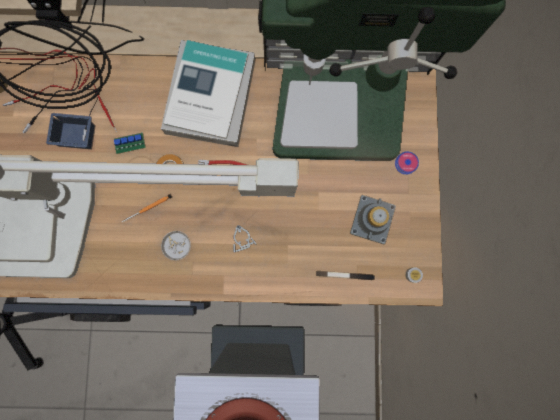

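The side view shows the ring at about (296,278) and the housing at (288,212). In the top view the ring is at (243,238), the housing at (373,218), and the boom end at (270,177), behind the carrying path. I'll zoom in next.

Run:
```python
import cv2,numpy as np
s=cv2.imread("pics/side0.png");t=cv2.imread("pics/top0.png")
def z(im,x,y,w,h,k):return cv2.resize(im[y:y+h,x:x+w],None,fx=k,fy=k,interpolation=cv2.INTER_CUBIC)
# each 50x37 at 8x => 400x296
a=[z(s,271,258,50,37,8),z(t,218,220,50,37,8),z(s,263,192,50,37,8),z(t,348,200,50,37,8)]
for i in a:
    for k in range(0,50,10):
        cv2.line(i,(k*8,0),(k*8,6),(0,0,255),1); cv2.line(i,(0,k*8),(6,k*8),(0,0,255),1)
cv2.imwrite("pics/z.png",np.vstack([np.hstack(a[:2]),np.hstack(a[2:])]))
```

```text
(no output)
```

View pics/z.png

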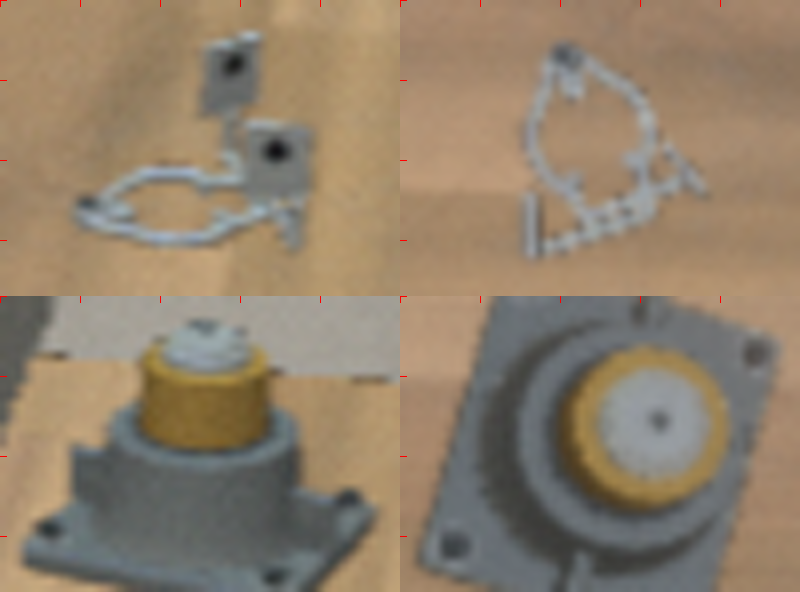

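The crops show the eye holes in the side view at about (299.8,265.5) and (305,276.3), and the coil at (281.4,283.2). In the top view the coil is at (238.4,226), the eyes at (233.9,247.7) and (253,240.5), and the shaft tip at (379.6,215.2), which is (288,195.2) in the side view. Next I'll triangulate.

```bash
cat > h.py <<'E'
import cv2,numpy as np
from bench import status,vision
C={n:vision.camera_info(n) for n in("side","top")}
def tri(s,t):
    P=[];q=[]
    for n,p in(("side",s),("top",t)):
        c=C[n];R=cv2.Rodrigues(c["rvec"])[0];P.append(c["mtx"]@np.c_[R,c["tvec"]]);q.append(np.array(p,float))
    X=cv2.triangulatePoints(P[0],P[1],q[0],q[1])[:,0];X=X[:3]/X[3]
    e=[proj(n,X)-p for n,p in zip(("side","top"),q)]
    return X.round(4),np.round(e,1).tolist()
def proj(n,X):
    c=C[n];return cv2.projectPoints(np.array(X,float).reshape(1,3),c["rvec"],c["tvec"],c["mtx"],None)[0].ravel()
def plane(n,p,z):
    c=C[n];R=cv2.Rodrigues(c["rvec"])[0];d=R.T@np.linalg.inv(c["mtx"])@[p[0],p[1],1];o=-R.T@c["tvec"]
    return (o+d*(z-o[2])/d[2]).round(4)
E
python3 - <<'E'
from h import *
A=(299.8,265.5);B=(305,276.3);L=(233.9,247.7);R=(253,240.5)
for s in(A,B):
    for t in(L,R):print("eye",tri(s,t))
print("coil",tri((281.4,283.2),(238.4,226)),plane("top",(238.4,226),.004))
print("eyes z.0275",plane("top",L,.0275),plane("top",R,.0275), plane("side",A,.0275),plane("side",B,.0275))
print("tip",tri((288,195.2),(379.6,215.2)))
print("holes",tri((263+48/8-.45,192+(529-296)/8-.45),(348+55/8-.45,200+(545-296)/8-.45)))
print("boom",plane("top",(298,160),.2),plane("top",(298,195),.2))
E
```

```text
eye (array([0.4382, 0.0341, 0.0542]), [[2.5, 0.3], [-0.1, -3.4]])
eye (array([ 0.4476, -0.0066,  0.0311]), [[-0.5, -0.1], [0.0, 0.7]])
eye (array([0.4317, 0.0357, 0.0305]), [[-0.1, -0.0], [0.0, 0.2]])
eye (array([ 0.4411, -0.0057,  0.006 ]), [[-3.2, -0.4], [0.0, 4.2]])
coil (array([0.4824, 0.0292, 0.0044]), [[-0.4, -0.1], [0.0, 0.5]]) [0.4837 0.0293 0.004 ]
eyes z.0275 [0.4323 0.036  0.0275] [ 0.4493 -0.0064  0.0275] [ 0.447  -0.0127  0.0275] [0.4317 0.0308 0.0275]
tip (array([ 0.5061, -0.2795,  0.081 ]), [[0.1, 0.0], [-0.0, -0.1]])
holes (array([ 0.5193, -0.2324,  0.0249]), [[11.6, 1.2], [-1.3, -18.7]])
boom [ 0.5937 -0.096   0.2   ] [ 0.5256 -0.0969  0.2   ]
```

Measured heights agree with the text: eyes about 0.030, coil 0.004. The squeezed eyes should sit near (0.4365, 0.012) at a ring yaw of about 20°, and the shaft tip is at (0.506, -0.2795, 0.081). I'll come in along the front, clear of the microscope.

```bash
python3 -m creep '[0.1,-1.3,0,1.3,0.2,-2.6,0,2.6,0.3,-3.9,0,3.9,0.4,-5.2,0,5.2,0.5,-6.5,0,6.5,0.7,-7.8,0,7.8,1.1,-9.1,0,8.4,1.6,-10.3,0,8.4,2.1,-11.5,0,8.4,2.6,-12.7,0,8.4]' 85 30; python3 -m creep '[0.6,-1.2,-0.2,0,1.2,-2.3,-0.6,0,1.8,-3.4,-1.2,0,2.5,-4.4,-2,0,3.2,-5.3,-3,0,4,-6.1,-3.8,0,4.1,-6.2,-4.2,0,4.1,-6.2,-4.2,0,4.1,-6.2,-4.2,0]'
python3 - <<'E'
from h import *
s=vision.get_image("side");t=vision.get_image("top")
def z(im,x,y,w,h,k):return cv2.resize(im[y:y+h,x:x+w,::-1],None,fx=k,fy=k,interpolation=cv2.INTER_CUBIC)
cv2.imwrite("pics/a.png",np.hstack([z(s,250,210,80,100,5),z(t,203,180,80,100,5)]))
x=status.get_state();print(x["eef_pos"],x["ee_rot"],x["clock"],x["joints"])
E
```

```text
clock: 0.93
eef_pos: [0.3107, 0.1973, 0.2309]
ee_rot: [-0.175, 0.985, 0.0, 0.0]
wrist_force: [1.7, 0.3, -0.1]
width: 0.0851
gripper_force: 0.0
clock: 1.68
eef_pos: [0.4327, 0.0129, 0.104]
ee_rot: [-0.174, 0.985, 0.001, -0.002]
wrist_force: [-0.3, -0.0, 0.4]
width: 0.0848
gripper_force: 0.0
[0.43396823 0.01349981 0.10622248] [-1.75082651e-01  9.84553582e-01 -6.66119592e-05  5.51674946e-04] 1.7833 [-1.40784630e-01 -3.19141575e-01  2.16391513e+00  2.25581748e-04
  1.29572915e+00 -2.06362160e+00]
```

View pics/a.png

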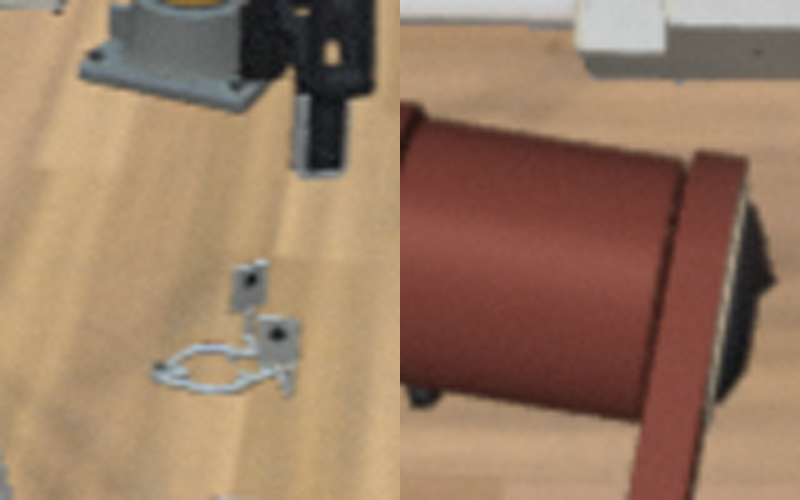

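The gripper is above the ring and well clear of it, with the boom behind. Now I'll descend and squeeze.

```bash
python3 -m creep '[0,-0.05,-1,0,0,-0.05,-2,0,0,-0.05,-2.8,0,0,-0.05,-3.05,0,0,-0.05,-3.05,0]' 85 35; python3 -m creep '[0,0,0,0,0,0,0,0,0,0,0,0,0,0,0,0,0,0,0,0,0,0,0,0]' 10 35;python3 -m creep '[0,0,0,0,0,0,0,0,0,0,0,0,0,0,0,0,0,0,0,0,0,0,0,0]' 10 35
python3 - <<'E'
from h import *
s=vision.get_image("side")
def z(im,x,y,w,h,k):return cv2.resize(im[y:y+h,x:x+w,::-1],None,fx=k,fy=k,interpolation=cv2.INTER_CUBIC)
cv2.imwrite("pics/b.png",z(s,265,225,70,75,8))
x=status.get_state();print(x["eef_pos"],x["width"],x["wrist_force"],x["clock"])
E
```

```text
clock: 2.2
eef_pos: [0.4325, 0.0124, 0.013]
ee_rot: [-0.175, 0.984, 0.0, -0.001]
wrist_force: [-0.7, 0.4, 0.3]
width: 0.0846
gripper_force: 0.0
clock: 2.7
eef_pos: [0.4361, 0.0114, 0.0171]
ee_rot: [-0.175, 0.985, -0.0, 0.002]
wrist_force: [-1.6, 1.7, 10.6]
width: 0.015
gripper_force: 33.7
clock: 3.2
eef_pos: [0.4363, 0.0113, 0.0171]
ee_rot: [-0.175, 0.985, -0.001, 0.002]
wrist_force: [-4.0, 0.3, 11.3]
width: 0.0152
gripper_force: 34.5
[0.43636305 0.01132774 0.01711932] 0.014721130921397829 [-2.86353528  1.67357199 11.39814259] 3.25
```

View pics/b.png

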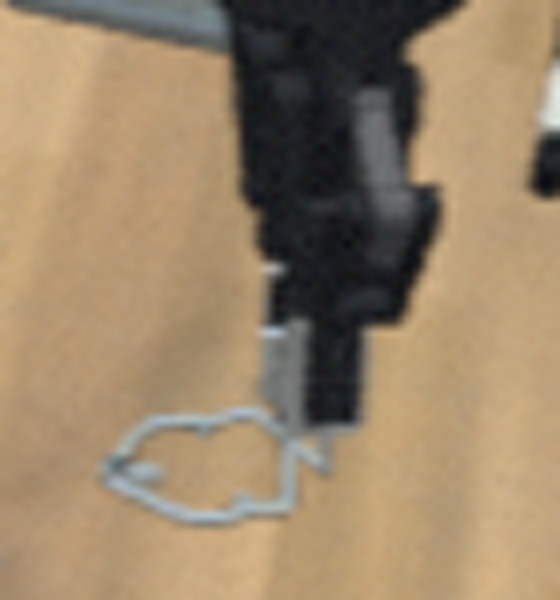

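The ring is squeezed and spread. The 11 N upward force is probably the pads dragging the ring down as they closed. I'll lift and check.

```bash
python3 -m creep '[0,0,0.2,0,0,0,0.8,0,0,0,1.8,0,-0.1,-0.8,3,0,-0.2,-2,4,0,-0.2,-3.2,4.6,0,-0.2,-4.4,4.6,0,-0.2,-5.6,4.6,0,-0.2,-5.6,4.6,0,-0.2,-5.6,4.6,0]' 10 35
python3 - <<'E'
from h import *
s=vision.get_image("side");x=status.get_state();p=x["eef_pos"];u=proj("side",p).round().astype(int)
print(x["eef_pos"],x["width"],x["wrist_force"],x["gripper_force"],x["clock"],u,x["joints"])
def z(im,x,y,w,h,k):return cv2.resize(im[y:y+h,x:x+w,::-1],None,fx=k,fy=k,interpolation=cv2.INTER_CUBIC)
cv2.imwrite("pics/c.png",z(s,u[0]-45,u[1]-35,75,70,8));print(u-[45,35])
E
```

```text
clock: 4.08
eef_pos: [0.4278, -0.1581, 0.1528]
ee_rot: [-0.173, 0.985, -0.0, 0.001]
wrist_force: [-0.0, 0.5, -1.3]
width: 0.0146
gripper_force: 34.4
[ 0.42771596 -0.15687909  0.15220938] 0.014889916791202489 [-0.3180293   0.54773919 -1.26606529] 34.36795523943147 4.1333 [316 189] [-5.15445949e-01 -3.10578192e-01  2.07676425e+00  4.91428670e-04
  1.37515494e+00 -2.43582735e+00]
[271 154]
```

View pics/c.png

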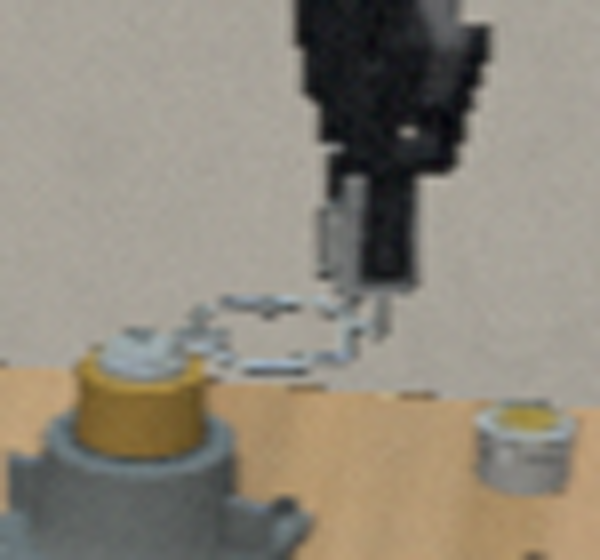

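The ring is held and roughly level, with its coil at about crop (195,328). I'll overlay a model on the crop to get the ring's pose in the hand.

```bash
cat > ov.py <<'E'
from h import *
def ring(p,yaw,d=0,h=.0171,pitch=0,roll=0):
    "points in ring frame relative to eyes centre foot -> world"
    c,s=np.cos(yaw),np.sin(yaw);X=np.array([c,s,0]);Y=np.array([-s,c,0]);Z=np.array([0,0,1.])
    X,Z=X*np.cos(pitch)-Z*np.sin(pitch),Z*np.cos(pitch)+X*np.sin(pitch)
    O=p+np.array([c,s,0])*d-np.array([0,0,h])+0*Z
    f=lambda a,b,e:O+X*a+Y*b+Z*e
    a=np.linspace(0,2*np.pi,60)
    L=[[f(.0207+.0187*np.cos(t),.0187*np.sin(t),.002) for t in a],[f(.05+.004*np.cos(t),.004*np.sin(t),.004) for t in a]]
    for y in(.009,-.009):L.append([f(x,y,z) for x,z in((-.009,.0165),(.009,.0165),(.009,.0385),(-.009,.0385),(-.009,.0165))])
    return L
def pads(p,yaw):
    c,s=np.cos(yaw),np.sin(yaw);X=np.array([c,s,0]);Y=np.array([-s,c,0])
    return [[p+X*x+Y*y+np.array([0,0,z]) for x,z in((-.011,.038),(-.011,0),(.011,0),(.011,.038))] for y in(.0075,-.0075)]
def draw(im,L,org,k,col,cam="side"):
    for l in L:
        q=np.array([(proj(cam,v)-org+.5)*k for v in l]).round().astype(int)
        cv2.polylines(im,[q],False,col,1)
E
python3 - <<'E'
from ov import *
im=cv2.imread("pics/c.png");k=8
p=np.array([0.42771596,-0.15687909,0.15220938]);yaw=np.deg2rad(20.2)
draw(im,ring(p,yaw),(271,154),8,(0,0,255));draw(im,pads(p,yaw),(271,154),8,(0,255,0))
im=im[:420]
cv2.imwrite("pics/d.png",cv2.resize(im,None,fx=1.3,fy=1.3,interpolation=cv2.INTER_CUBIC))
E
```

```text
(no output)
```

View pics/d.png

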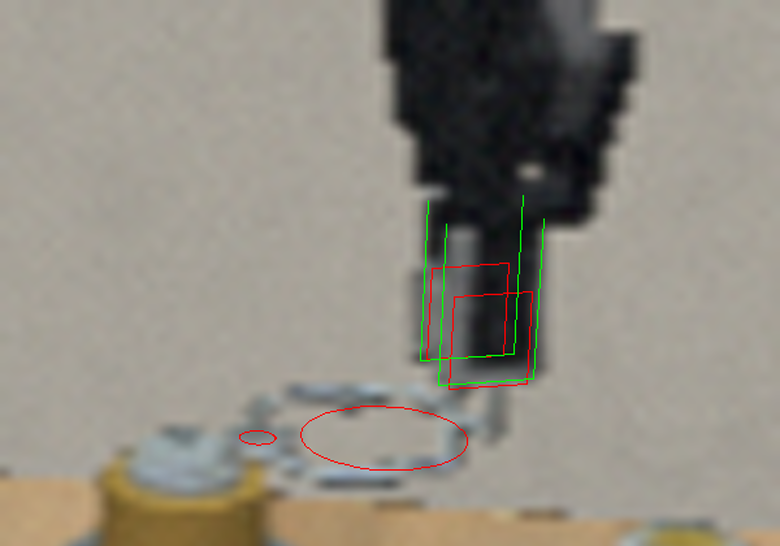

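The pads and the ring's height and front edge match the model. The ring looks wider than my circle because its arms bow out, so I'll overlay the real arm shape on the table picture and the lifted picture.

```bash
cat >> ov.py <<'E'
def arms(p,yaw,d=0,h=.0171,q=.33,roll=0,pitch=0):
    from scipy.spatial.transform import Rotation as Ro
    R=Ro.from_euler("ZYX",[yaw,pitch,roll]).as_matrix();L=[]
    for s in(1,-1):
        a=np.linspace(.2,np.pi-.3,40)
        P=np.c_[-.024+.0145*np.cos(a),s*.0145*np.sin(a)]   # coil at 0
        c,w=np.cos(q),np.sin(-s*q); P=P@np.array([[c,w],[-w,c]]).T
        L.append(np.vstack([[0,0],P]))
    return [[p-[0,0,h]+R@np.array([.05+d+x,y,.002]) for x,y in l] for l in L]
E
python3 - <<'E'
from ov import *
y=np.deg2rad(20.2)
b=cv2.imread("pics/b.png");c=cv2.imread("pics/c.png")
draw(b,arms(np.array([.43636,.01133,.0171]),y),(265,225),8,(0,0,255))
p=np.array([0.42771596,-0.15687909,0.15220938])
draw(c,arms(p,y),(271,154),8,(0,0,255));draw(c,arms(p,y,roll=-.09),(271,154),8,(0,255,255))
cv2.imwrite("pics/e.png",np.hstack([b[330:560,60:400],c[230:460,120:460]]))
E
```

```text
(no output)
```

View pics/e.png

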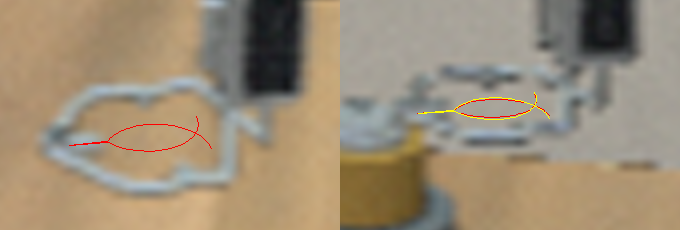

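```bash
sed -i 's/np.sin(-s\*q)/np.sin(s*q)/' ov.py
python3 - <<'E'
from ov import *
y=np.deg2rad(20.2)
b=cv2.imread("pics/b.png");c=cv2.imread("pics/c.png")
p=np.array([0.42771596,-0.15687909,0.15220938]);pb=np.array([.43636,.01133,.0171])
o=[]
for d,col in((0,(0,0,255)),(.004,(0,255,255))):
    B=b.copy();D=c.copy()
    draw(B,arms(pb,y,d=d),(265,225),8,col);draw(D,arms(p,y,d=d),(271,154),8,col)
    o.append(np.hstack([B[330:560,60:400],D[230:460,120:460]]))
cv2.imwrite("pics/f.png",np.vstack(o))
E
```

```text
(no output)
```

View pics/f.png

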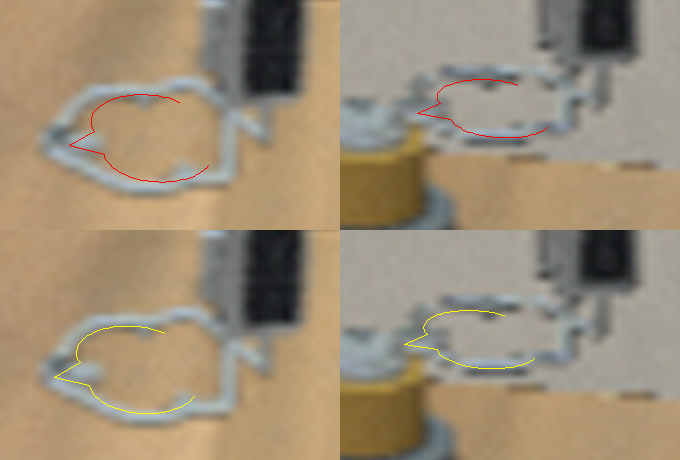

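The grip is unchanged by the lift. The coil sits about 5 mm farther out than nominal (d≈5 mm), which also explains why the tab protrudes from the pads. I'll hover over the shaft and check alignment in both views.

```bash
python3 -m creep '[0.3,-1.2,0,0,0.8,-2.4,0,0,1.3,-3.4,-0.5,0,1.8,-4.4,-1,0,1.8,-4.4,-1.3,0,1.8,-4.4,-1.3,0,1.8,-4.4,-1.3,0]' 10 35
python3 - <<'E'
from ov import *
s=vision.get_image("side");t=vision.get_image("top");x=status.get_state();p=x["eef_pos"];print(p,x["ee_rot"],x["width"],x["wrist_force"],x["joints"].round(2))
def z(im,x,y,w,h,k):return cv2.resize(im[y:y+h,x:x+w,::-1],None,fx=k,fy=k,interpolation=cv2.INTER_CUBIC)
us=proj("side",p).round().astype(int)-[28,20];ut=proj("top",p).round().astype(int)-[25,37];print(us,ut)
cv2.imwrite("pics/g.png",np.hstack([z(s,*us,50,55,8),z(t,*ut,50,55,8)]))
E
```

```text
clock: 4.72
eef_pos: [0.4815, -0.2865, 0.1118]
ee_rot: [-0.176, 0.984, 0.001, -0.001]
wrist_force: [-0.0, -0.1, -0.5]
width: 0.0149
gripper_force: 34.4
[ 0.48214182 -0.28705931  0.11362313] [-1.75670608e-01  9.84448920e-01 -2.19102519e-04  3.37301664e-04] 0.0143752117343521 [-0.10145921  0.13257819  0.16447266] [-0.67  0.    1.87  0.    1.27 -2.59]
[270 163] [362 188]
```

View pics/g.png

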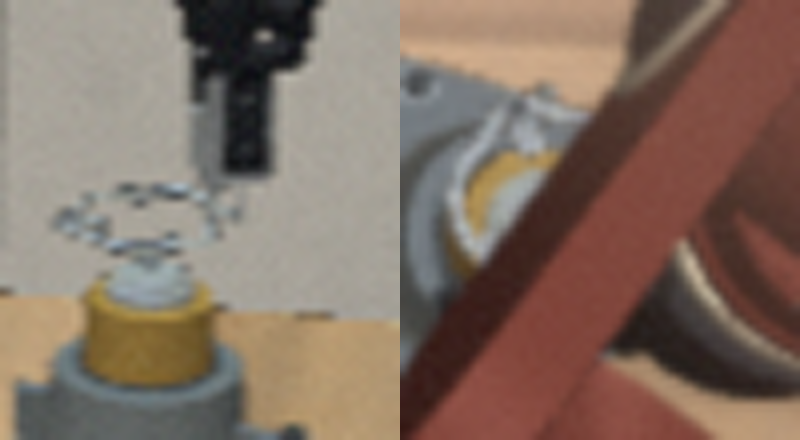

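Both views show the ring over the shaft. The coil is at (278.1,189.8) in the side view and (379.7,199.4) in the top view. I'll triangulate it to get the mouth's position.

Run:
```python
from ov import *
k,e=tri((278.05,189.8),(379.7,199.4));print("coil",k,e)
p=np.array([0.4821,-0.2870,0.1136]);tip=np.array([.5061,-.2795])
for yaw in(20.2,np.rad2deg(np.arctan2(*(k-p)[1::-1]))):
    u=np.array([np.cos(np.deg2rad(yaw)),np.sin(np.deg2rad(yaw))]);m=k[:2]-u*.0293
    v=(k-p)[:2];print(yaw,"along",v@u-.05,"lat",u[0]*v[1]-u[1]*v[0],"mouth",m,"need units",(tip-m)/.03)
# compare side view: mouth circle centre vs tip
im=cv2.imread("pics/g.png");y=np.deg2rad(20.2)
for d,col in((.005,(0,0,255)),):
    draw(im[:,:400],ring(p,y,d=d),(270,163),8,col)
    draw(im[:,400:],ring(p,y,d=d),(362,188),8,col,"top")
cv2.imwrite("pics/i.png",im)
```

```text
coil [ 0.5347 -0.2769  0.0954] [[-0.9, -0.2], [0.1, 1.5]]
20.2 along 0.0028522448070378223 lat -0.008683905737451402 mouth [ 0.50720215 -0.28701724] need units [-0.03673848  0.25057457]
10.869365774637991 along 0.0035608999177571474 lat -1.734723475976807e-18 mouth [ 0.50592565 -0.28242511] need units [0.00581162 0.09750375]
```

View pics/i.png

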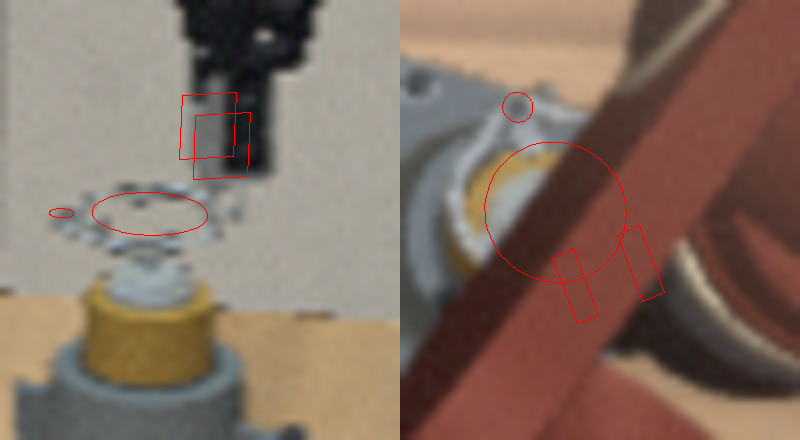

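The two views agree to about 2 mm, well inside the taper's lead-in. I'll go down by feel, with a small +y correction.

```bash
python3 -m creep '[0,0.03,-0.2,0,0,0.03,-0.4,0,0,0.03,-0.5,0,0,0.03,-0.5,0]' 10 35; python3 -m creep '[0,0,-0.05,0,0,0,-0.1,0,0,0,-0.1,0,0,0,-0.1,0]';  python3 -m creep '[0,0,-0.05,0,0,0,-0.1,0,0,0,-0.1,0,0,0,-0.1,0]'
```

```text
clock: 5.15
eef_pos: [0.4812, -0.2868, 0.0968]
ee_rot: [-0.175, 0.985, 0.001, -0.001]
wrist_force: [0.7, 0.3, -0.4]
width: 0.015
gripper_force: 34.4
clock: 5.48
eef_pos: [0.4818, -0.2877, 0.0948]
ee_rot: [-0.175, 0.985, 0.0, -0.0]
wrist_force: [0.5, 0.2, -0.2]
width: 0.0148
gripper_force: 34.4
clock: 5.82
eef_pos: [0.4818, -0.2876, 0.0916]
ee_rot: [-0.175, 0.985, 0.0, -0.0]
wrist_force: [-0.2, -1.1, -0.7]
width: 0.0143
gripper_force: 34.4
```

```bash
python3 -m creep '[0,0,-0.07,0,0,0,-0.07,0,0,0,-0.07,0]'; python3 -m creep '[0,0,-0.07,0,0,0,-0.07,0,0,0,-0.07,0]';  python3 -m creep '[0,0,-0.07,0,0,0,-0.07,0,0,0,-0.07,0]'
```

```text
clock: 6.07
eef_pos: [0.4818, -0.2875, 0.0895]
ee_rot: [-0.175, 0.985, 0.0, -0.0]
wrist_force: [0.3, 0.2, -0.7]
width: 0.0143
gripper_force: 34.4
clock: 6.32
eef_pos: [0.4818, -0.2876, 0.0875]
ee_rot: [-0.175, 0.985, 0.0, -0.0]
wrist_force: [-0.4, 0.2, -0.8]
width: 0.0144
gripper_force: 34.4
clock: 6.57
eef_pos: [0.4821, -0.2878, 0.0859]
ee_rot: [-0.175, 0.985, -0.0, 0.0]
wrist_force: [-0.4, 0.9, 1.9]
width: 0.0144
gripper_force: 34.8
```

```bash
python3 -c "
from bench import status
for _ in range(1):
  x=status.get_state();print(x['eef_pos'],x['wrist_force'],x['wrist_torque'])"
```

```text
[ 0.48212958 -0.28782028  0.08586797] [-0.37731998  0.88455793  1.8535185 ] [-0.0297629  -0.06141492  0.00908407]
```

Sleeve contact at TCP z≈0.0862, with about 2 N. It should bottom near 0.0785.

```bash
python3 -m creep '[0,0,-0.08,0,0,0,-0.08,0,0,0,-0.08,0]'; python3 -m creep '[0,0,-0.08,0,0,0,-0.08,0,0,0,-0.08,0]';  python3 -m creep '[0,0,-0.05,0,0,0,-0.05,0,0,0,-0.05,0]'
```

```text
clock: 6.82
eef_pos: [0.4822, -0.2879, 0.0835]
ee_rot: [-0.175, 0.985, -0.0, 0.0]
wrist_force: [0.1, -0.5, 3.5]
width: 0.0144
gripper_force: 34.9
clock: 7.07
eef_pos: [0.4822, -0.2879, 0.081]
ee_rot: [-0.175, 0.985, -0.0, 0.0]
wrist_force: [-0.0, -0.4, 4.1]
width: 0.0145
gripper_force: 35.1
clock: 7.32
eef_pos: [0.4821, -0.2878, 0.0795]
ee_rot: [-0.175, 0.985, -0.0, 0.0]
wrist_force: [0.1, 0.1, 5.7]
width: 0.0145
gripper_force: 35.2
```

```bash
python3 -m creep '[0,0,-0.02,0,0,0,-0.02,0,0,0,-0.02,0]'; python3 -m creep '[0,0,-0.02,0,0,0,-0.02,0,0,0,-0.02,0]'
```

```text
clock: 7.57
eef_pos: [0.4821, -0.2879, 0.0791]
ee_rot: [-0.175, 0.985, -0.0, 0.0]
wrist_force: [0.7, -0.9, 5.4]
width: 0.0148
gripper_force: 35.3
clock: 7.82
eef_pos: [0.4821, -0.2879, 0.0789]
ee_rot: [-0.175, 0.985, -0.0, 0.0]
wrist_force: [-1.8, 0.5, 7.9]
width: 0.0148
gripper_force: 36.0
```

```bash
python3 -m creep '[0,0,-0.02,0,0,0,-0.02,0,0,0,-0.02,0]'; python3 -m creep '[0,0,-0.02,0,0,0,-0.02,0,0,0,-0.02,0]'
```

```text
clock: 8.07
eef_pos: [0.4824, -0.288, 0.0788]
ee_rot: [-0.175, 0.985, -0.0, 0.0]
wrist_force: [-0.7, 0.6, 9.5]
width: 0.0144
gripper_force: 36.4
clock: 8.32
eef_pos: [0.4826, -0.2881, 0.0788]
ee_rot: [-0.175, 0.985, -0.001, 0.001]
wrist_force: [-1.8, 1.4, 12.0]
width: 0.0146
gripper_force: 36.7
```

The sleeve has bottomed: z no longer changes and the force has risen to 12 N. Letting go.

```bash
python3 -m creep '[0,0,0,0,0,0,0,0,0,0,0,0,0,0,0,0,0,0,0,0,0,0,0,0]' 85 35
python3 -m creep '[0,0,0.3,0,0,0,1,0,0,0,2,0,-0.5,0,3.2,0,-1.5,0,4,0,-2.5,0,4.5,0,-3.5,0.5,4.5,0,-4.2,1.5,4.5,0,-4.2,1.5,4.5,0]' 85
python3 - <<'E'
from ov import *
s=vision.get_image("side");t=vision.get_image("top");x=status.get_state();print(x["eef_pos"],x["wrist_force"],x["joints"].round(2))
def z(im,x,y,w,h,k):return cv2.resize(im[y:y+h,x:x+w,::-1],None,fx=k,fy=k,interpolation=cv2.INTER_CUBIC)
cv2.imwrite("pics/j.png",np.hstack([z(s,263,175,50,60,8),z(t,348,180,50,60,8)]))
E
```

```text
clock: 8.82
eef_pos: [0.4813, -0.2871, 0.0759]
ee_rot: [-0.175, 0.985, 0.001, -0.001]
wrist_force: [0.3, -0.6, 1.0]
width: 0.0845
gripper_force: 0.0
clock: 9.57
eef_pos: [0.3526, -0.2392, 0.2114]
ee_rot: [-0.175, 0.985, 0.001, -0.0]
wrist_force: [-0.7, -0.1, -0.8]
width: 0.0852
gripper_force: 0.0
[ 0.35537489 -0.24206375  0.21243527] [ 0.04118802  0.21972715 -0.07546285] [-0.77 -0.44  2.07  0.    1.51 -2.69]
```

View pics/j.png

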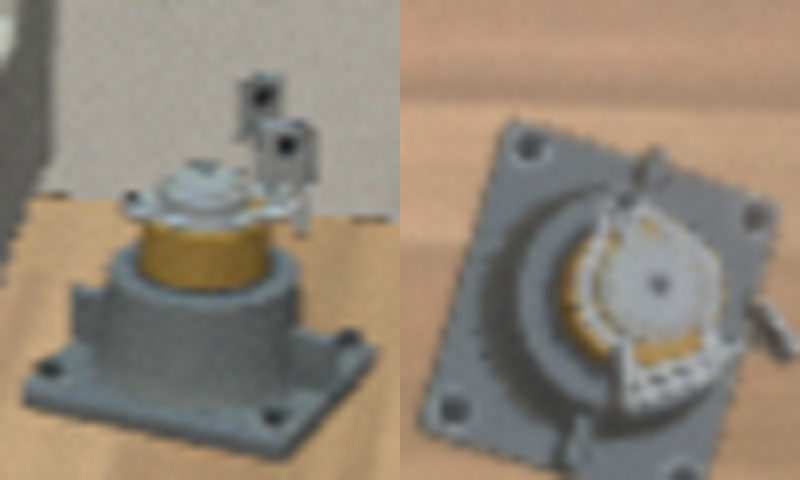

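The picture shows the ring level round the shaft (side view, about (203,205)) and the sleeve held down. The eyes are 19.5 px apart in the top view. That works out to a jaw of about 0.045 rad, so the ring is contracted in the groove and not clamped on the full diameter. The gripper is clear, so I'm handing in.

```bash
python3 -c "
from bench import workorder;print(workorder.sign_off())"
```

```text
the job is handed in; nothing more can be done
None
```

The retaining ring is in the groove holding the sleeve down, judging by the last camera views; peak push was about 12 N, and the job was handed in at about 10 s with the gripper clear.

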